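# Set out the casters on the upturned dolly

### The job

Set the four black-wheeled casters out on the upturned dolly ready to be screwed down, wheels up, each plate centred and square on its own corner block with its long side along the dolly's length: the two with red brake pedals on the blocks at the pull-handle end, the two rigid ones on the blocks at the plain end. Set each one down on its block rather than dropping it, and leave the orange-wheeled caster and the tape measure where they are.

Things in the scene. Friction and masses are not known exactly. Their poses are not given: they have to be found in the camera images.
- brake_1: Swivel caster, black wheel, red brake pedal (on: nothing turns), wheel up; two alike, either may go to either block. Origin: centre of plate's underside; z up, x along the plate towards the pedal. mm: plate 60 (x) x 48 x 3; wheel d 50, width 20, axle along y at x 16, z 42, top z 67. Grip the flat fork cheeks, 30 wide over y, at x 12, z 20 to 50. Pedal to x 54, z 24 to 32. 0.19 kg
- brake_2: Swivel caster, black wheel, red brake pedal (on: nothing turns), wheel up; two alike, either may go to either block. Origin: centre of plate's underside; z up, x along the plate towards the pedal. mm: plate 60 (x) x 48 x 3; wheel d 50, width 20, axle along y at x 16, z 42, top z 67. Grip the flat fork cheeks, 30 wide over y, at x 12, z 20 to 50. Pedal to x 54, z 24 to 32. 0.19 kg
- rigid_1: Rigid caster, black wheel, no pedal, wheel up; two alike, either may go to either block. Origin: centre of plate's underside; z up, x along the plate, the rolling direction. mm: plate 60 (x) x 48 x 3; wheel (does not turn) d 50, width 20, axle along y at x 0, z 42, top z 67. Grip the flat fork cheeks, 30 wide over y, 24 long (x), at x 0, z 20 to 54. 0.16 kg
- rigid_2: Rigid caster, black wheel, no pedal, wheel up; two alike, either may go to either block. Origin: centre of plate's underside; z up, x along the plate, the rolling direction. mm: plate 60 (x) x 48 x 3; wheel (does not turn) d 50, width 20, axle along y at x 0, z 42, top z 67. Grip the flat fork cheeks, 30 wide over y, 24 long (x), at x 0, z 20 to 54. 0.16 kg
- block_h1: Dark wooden corner block 70 (x) x 58 (y) x 12 mm, fixed on the pale upturned deck at the end with the dark steel pull handle. Origin: centre of its underside; top 12 mm above that, 30 mm above the bench. x: along the deck's length, towards the handle; z up. Deck 270 x 200 x 18 mm, fixed; a steel bow handle lies flat beyond one short end, 30 mm out.
- block_h2: Dark wooden corner block 70 (x) x 58 (y) x 12 mm, fixed on the pale upturned deck at the end with the dark steel pull handle. Origin: centre of its underside; top 12 mm above that, 30 mm above the bench. x: along the deck's length, towards the handle; z up. 
- block_p1: Dark wooden corner block 70 (x) x 58 (y) x 12 mm, fixed on the pale upturned deck at the plain end (no handle). Origin: centre of its underside; top 12 mm above that, 30 mm above the bench. x: along the deck's length, towards the handle; z up. 
- block_p2: Dark wooden corner block 70 (x) x 58 (y) x 12 mm, fixed on the pale upturned deck at the plain end (no handle). Origin: centre of its underside; top 12 mm above that, 30 mm above the bench. x: along the deck's length, towards the handle; z up. 
- odd_caster: Bystander: a larger swivel caster with an orange wheel and no pedal, wheel up, 79 mm high, plate 69 x 55 mm. Origin: centre of the plate's underside. Not part of the set; stays where it is.
- tape: Bystander: yellow and black tape measure, about 80 x 36 x 63 mm. Origin: centre of its underside. Stays where it is.
Not all that is in view belongs to the job. What is shaped like the rigid_2 but green is not meant. Leave any turquoise look-alike of the brake_2 alone.

How it is judged:
At the end, for the whole second after the job is handed in: Each of the four corner blocks carries one caster, braked ones at the handle end and rigid ones at the plain end: plate flat on the block and wheel up (within 0.08 rad), centred within 10 mm, long side along the deck's length within 0.2 rad (either way round), all at rest (((horizontal distance between brake_1 and block_h1 below 0.01 m and z of brake_1 in the frame of block_h1 between 0.009 and 0.016 m and angle between the x axis of brake_1 and the x axis of block_h1, either way round below 0.2 rad and horizontal distance between brake_2 and block_h2 below 0.01 m and z of brake_2 in the frame of block_h2 between 0.009 and 0.016 m and angle between the x axis of brake_2 and the x axis of block_h2, either way round below 0.2 rad) or (horizontal distance between brake_1 and block_h2 below 0.01 m and z of brake_1 in the frame of block_h2 between 0.009 and 0.016 m and angle between the x axis of brake_1 and the x axis of block_h2, either way round below 0.2 rad and horizontal distance between brake_2 and block_h1 below 0.01 m and z of brake_2 in the frame of block_h1 between 0.009 and 0.016 m and angle between the x axis of brake_2 and the x axis of block_h1, either way round below 0.2 rad)) and ((horizontal distance between rigid_1 and block_p1 below 0.01 m and z of rigid_1 in the frame of block_p1 between 0.009 and 0.016 m and angle between the x axis of rigid_1 and the x axis of block_p1, either way round below 0.2 rad and horizontal distance between rigid_2 and block_p2 below 0.01 m and z of rigid_2 in the frame of block_p2 between 0.009 and 0.016 m and angle between the x axis of rigid_2 and the x axis of block_p2, either way round below 0.2 rad) or (horizontal distance between rigid_1 and block_p2 below 0.01 m and z of rigid_1 in the frame of block_p2 between 0.009 and 0.016 m and angle between the x axis of rigid_1 and the x axis of block_p2, either way round below 0.2 rad and horizontal distance between rigid_2 and block_p1 below 0.01 m and z of rigid_2 in the frame of block_p1 between 0.009 and 0.016 m and angle between the x axis of rigid_2 and the x axis of block_p1, either way round below 0.2 rad)) and angle between each of brake_1, brake_2, rigid_1, rigid_2's own z axis and vertical below 0.08 rad and linear speed of each of brake_1, brake_2, rigid_1, rigid_2 below 0.02 m/s); the robot touches nothing.
It fails at once if the orange-wheeled caster was moved by more than 15 mm (distance of odd_caster from where it was at the start of the episode above 0.015 m).
It fails at once if the tape measure was moved by more than 15 mm (distance of tape from where it was at the start of the episode above 0.015 m).
It fails at once if a caster was let go in mid-air, its plate over 50 mm above the bench (20 mm above the blocks' tops) ((height (world z) of brake_1 above 0.05 m and contact force between brake_1 and the fingers below 0.05 N) or (height (world z) of brake_2 above 0.05 m and contact force between brake_2 and the fingers below 0.05 N) or (height (world z) of rigid_1 above 0.05 m and contact force between rigid_1 and the fingers below 0.05 N) or (height (world z) of rigid_2 above 0.05 m and contact force between rigid_2 and the fingers below 0.05 N)).
It also fails if it takes over 104 s, if anything falls off the work surface, if the arm or the gripper's body presses on something with over 40 N, if the wrist force passes 120 N, or if a joint passes its speed limit or range.

### The arm

A 6-joint arm with a two-finger parallel gripper is mounted at the origin on the work surface. World frame = base frame: x ahead of the robot, y to its left, z up, the work surface at z = 0. Lengths are in m, angles in rad, forces in N, time in s.
With the tool pointing down it reaches from about 0.35 to 0.775 m from the base axis. Payload 7.3 kg.
Tool frame: the origin (TCP) lies at the very end of the fingers, on their centre line; the grasp point (between the pads) lies 19 mm behind it; z points along the fingers, y is the direction in which the jaws open and shut (so a half turn about z gives the same grasp; the last joint's range is limited). The gripper opens to 92 mm and grips with 3 to 60 N. Pads are 19 mm wide; open, the fingers measure 130 mm over their backs; the gripper's body (75 mm by 190 mm) begins 47 mm behind the grasp point.
Start: joints at [-1.296, 0.342, 1.524, -0, 1.275, -0.146], TCP at [0.214, -0.479, 0.227] pointing down, gripper open.
Joint ranges: [-2.53, 2.53], [-0.77, 2.02], [0.04, 2.7], [-1, 4.14], [0.28, 2.66], [-3.11, 3.11]. Speed limits (rad/s): [2.57, 2.57, 3.14, 3.14, 3.14, 3.14].

### API

Orientations are given as [roll, pitch, yaw] about the fixed x, y, z axes, in that order (R = Rz(yaw) Ry(pitch) Rx(roll)).
In Python, from cell import observe, read_camera, camera_info, hand_in gives the robot as it stands.
- The arm moves only by the tool jog_arm, never from a script. Its argument "rows" is one flat list of numbers, 5 for each row, row after row: the finger opening in mm, from 0 to 91.8, then the shift along the tool's x, y, z in mm, then the turn about the tool's z in degrees. In form: [gripper, tx, ty, tz, roll, gripper, tx, ty, tz, roll, ...]. A call has 1 to 20 rows; each row shifts and turns the commanded pose from where the row before left it, along the tool's axes as they then stand; what a row does not reach is not made up. A row lasts 1/10 s, in which the tool goes at most 50 mm and 8.59 degrees, less where a joint would pass 70% of its speed; a pose out of reach is approached as far as the arm can. A call with a gripper value outside its range is refused whole. The fingers move at their own pace and stop on an object; "grip_force" is the grip in N (left out, the last holds). Time passes only in rows, so rows that do not move let the fingers close. It gives the time, the measured TCP pose, the force and the opening at its end, in the units of the state.
- observe(): the state, without advancing time (a new reading comes with each control period).
- read_camera(name): name is "scene" or "top" or "wrist"; returns (picture, depth): 400x640x3 uint8, red, green, blue; 400x640 float32, m along the optical axis (not along the pixel's ray), 0 where there is no reading.
- camera_info(name): a dict with "fx", "fy", "cx", "cy" (pixels), "extrinsics" (4x4, takes a point from camera to world coordinates); the wrist camera has in their place "tool_from_camera" (4x4, takes a point from camera to tool coordinates, whose origin is the TCP and whose axes are the flange's). Camera axes: x right, y up, looking along -z (the intrinsics and any distortion apply to the point x, -y, -z); pixel columns grow to the right and rows downward; lengths in m; the calibration is good to about 2 mm. A picture is of the moment at which its call begins: read the wrist's pose just before it. camera_info takes no time and is no camera call.
- hand_in(): hands the job in, once; it reports no verdict.
The state is a dict: "time": time; "qpos": joint angles; "qvel": joint speeds; "joint_efforts": joint torques, N m; "tool_pos": TCP position; "tool_rot": TCP orientation; "contact_force": force on the tool from outside, world axes, zero at the start; "torque": the same for the moment, N m; "opening": finger opening in m.
Only numpy, scipy, OpenCV 4.12 (cv2) and the standard library are available. Lean on these libraries where they do the work, as an engineer would, in place of code of your own. Each camera call takes 0.05 s, during which the arm holds its last target. There are 200 camera calls.

## Working session

There is one attempt and no reset: what is moved stays moved. The work goes in short steps, Python scripts to look and compute and a tool call to move; the robot and the scene stay as the last step left them, time stands still between calls to the robot, and variables do not carry over. Pictures are saved under pics/ and viewed, about 12 in all and at most 16, crops included, and the job is handed in when it is done.

Besides the shell and the picture viewer there is one more tool, called after "Request:" by a JSON object that holds its "fn" and its "kwargs". jog_arm: Moves the arm, as the interface text tells. Its arguments: {"type":"object","properties":{"rows":{"type":"array","items":{"type":"number"}},"grip_force":{"type":"number"}},"required":["rows"]}

```bash
mkdir -p pics; cat > h.py <<'E'
import numpy as np, cv2
from cell import observe, read_camera, camera_info, hand_in
def save(n,im): cv2.imwrite('pics/'+n,cv2.cvtColor(im,cv2.COLOR_RGB2BGR))
E
python3 - <<'E'
from h import *
for n in ['top','scene','wrist']:
    p,d=read_camera(n); save(n+'0.png',p); np.savez('pics/%s0.npz'%n,p=p,d=d); print(n,camera_info(n))
print(observe())
E
```

```text
top {'fx': 361.16431577539834, 'fy': 361.16431577539834, 'cx': 327.58839914253167, 'cy': 199.51630651730238, 'extrinsics': array([[ 0.02035756,  0.99815807, -0.05714928,  0.44196495],
       [-0.99964448,  0.02130569,  0.01603042,  0.02108089],
       [ 0.0172185 ,  0.05680262,  0.99823694,  0.95867635],
       [ 0.        ,  0.        ,  0.        ,  1.        ]])}
scene {'fx': 403.7065585801438, 'fy': 403.7065585801438, 'cx': 319.9835524641549, 'cy': 189.41738322110982, 'extrinsics': array([[ 0.17830089, -0.58918782,  0.78807773,  1.34425438],
       [ 0.98372825,  0.1247085 , -0.12933102, -0.12602572],
       [-0.02207973,  0.79831417,  0.60183634,  0.69648236],
       [ 0.        ,  0.        ,  0.        ,  1.        ]])}
wrist {'fx': 332.13804000431594, 'fy': 332.13804000431594, 'cx': 323.79158145980256, 'cy': 201.2462877926179, 'tool_from_camera': array([[-2.72010195e-04,  9.63481847e-01,  2.67773517e-01,
         7.27447092e-02],
       [ 9.99999961e-01,  2.47029879e-04,  1.26978130e-04,
         1.40120303e-04],
       [ 5.61930636e-05,  2.67773541e-01, -9.63481877e-01,
        -1.57275848e-01],
       [ 0.00000000e+00,  0.00000000e+00,  0.00000000e+00,
         1.00000000e+00]])}
{'time': 0.15, 'qpos': array([-1.29600658e+00,  3.42534577e-01,  1.52478771e+00, -5.50406445e-05,
        1.27538525e+00, -1.45966313e-01]), 'qvel': array([-0.00065116, -0.00156933, -0.00147825, -0.00031874,  0.00063451,
       -0.0002058 ]), 'joint_efforts': array([ 1.03697981e-03, -4.31468689e+01, -2.44354481e+01,  7.17574591e-02,
        5.36934449e-02, -9.35319235e-05]), 'tool_pos': array([ 0.21437563, -0.47890947,  0.22622264]), 'tool_rot': array([-3.14048197e+00, -1.10079306e-04,  4.20772057e-01]), 'contact_force': array([ 0.69436055,  0.14988418, -0.61326272]), 'torque': array([-0.02319809, -0.03687079,  0.01989554]), 'opening': 0.09138611268355788}
```

View pics/top0.png

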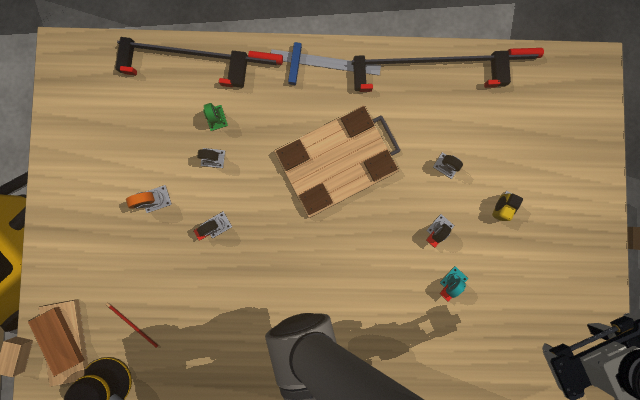

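View pics/scene0.png

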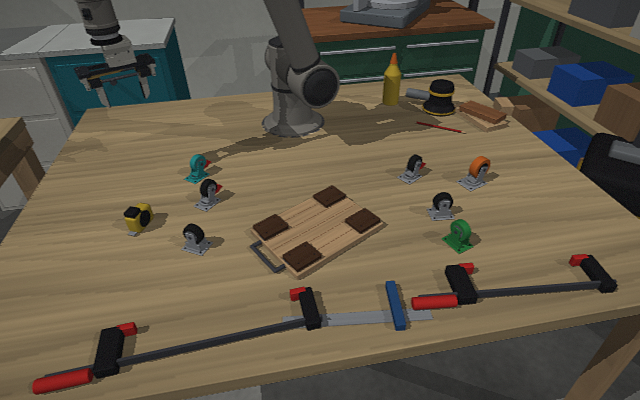

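Candidates in the top view:
- **Rigid, black wheel:** (210,158) and (448,163).
- **Brake, black wheel with red pedal:** (212,227) and (438,232).
- **Not meant:** green (214,117), turquoise (454,283), orange (148,199), tape (508,206).
- **Deck blocks:** handle end (357,122) and (379,165), plain end (291,154) and (316,198).

Next I'll take coarse measurements and a close crop.

```bash
cat >> h.py <<'E'
def rays(info,uv,T):
    uv=np.atleast_2d(uv).astype(float)
    d=np.c_[(uv[:,0]-info['cx'])/info['fx'],-(uv[:,1]-info['cy'])/info['fy'],-np.ones(len(uv))]
    return T[:3,3],d@T[:3,:3].T
def onplane(info,uv,T,z):
    o,d=rays(info,uv,T); return o+d*((z-o[2])/d[:,2])[:,None]
def cloud(info,dep,T):
    v,u=np.mgrid[:dep.shape[0],:dep.shape[1]]
    o,d=rays(info,np.c_[u.ravel(),v.ravel()],T)
    P=o+d*dep.ravel()[:,None]; P[dep.ravel()<=0]=np.nan
    return P.reshape(*dep.shape,3)
E
python3 - <<'E'
from h import *
C={}
for n in ['top','scene']:
    z=np.load('pics/%s0.npz'%n); i=camera_info(n); C[n]=(z['p'],cloud(i,z['d'],i['extrinsics']),i)
p,P,i=C['top']; T=i['extrinsics']
print('bench z',np.nanmedian(P[230:300,240:300,2]))
hsv=cv2.cvtColor(p,cv2.COLOR_RGB2HSV)
for n,(u,v) in dict(h1=(357,122),h2=(379,165),p1=(291,154),p2=(316,198)).items():
    m=np.zeros(p.shape[:2],np.uint8); s=np.s_[v-24:v+24,u-24:u+24]; m[s]=((p[s].sum(2)<200)&(hsv[s][...,0]<20)&(hsv[s][...,1]>70))*255
    c=max(cv2.findContours(m,0,1)[0],key=cv2.contourArea)[:,0]
    w=onplane(i,c,T,.03)[:,:2].astype(np.float32); print(n,cv2.minAreaRect(w*1000),'z',np.nanmedian(P[m>0][:,2]))
for n,(u,v) in dict(r1=(210,158),r2=(448,163),b1=(212,227),b2=(438,232),odd=(148,199),tape=(508,206),green=(214,117),teal=(454,283)).items():
    c=onplane(i,(u,v),T,.03)[0]
    for cn in C:
        q=C[cn][1].reshape(-1,3); q=q[(np.abs(q[:,:2]-c[:2])<.055).all(1)]; hi=q[q[:,2]>.045]; 
        print(n,cn,'zmax %.3f'%np.nanpercentile(q[:,2],99.5),cv2.minAreaRect((hi[:,:2]*1000).astype(np.float32)),len(hi))
t=[cv2.resize(p[v-28:v+28,u-28:u+28],(260,260),interpolation=2) for u,v in [(210,158),(448,163),(212,227),(438,232),(330,160),(214,117)]]
save('crop0.png',np.vstack([np.hstack(t[:3]),np.hstack(t[3:])]))
E
```

```text
bench z 0.00036561191928835557
h1 ((701.5363159179688, -67.83607482910156), (56.56810760498047, 72.91890716552734), 28.25058364868164) z 0.030713516767698623
h2 ((588.1875, -128.68551635742188), (55.916465759277344, 73.9309310913086), 27.788856506347656) z 0.030726825826191795
p1 ((609.6783447265625, 100.00035095214844), (57.176918029785156, 69.50515747070312), 28.247709274291992) z 0.030472813714459424
p2 ((496.37261962890625, 38.087162017822266), (56.808921813964844, 69.2799072265625), 29.735286712646484) z 0.03076094974971183
r1 top zmax 0.068 ((601.0253295898438, 312.5511169433594), (47.9951171875, 31.18423080444336), 85.6029281616211) 201
r1 scene zmax 0.067 ((605.3924560546875, 310.017578125), (49.11214828491211, 27.390064239501953), 72.93218231201172) 191
r2 top zmax 0.069 ((595.74853515625, -309.610107421875), (47.40047836303711, 30.899362564086914), 57.9632453918457) 209
r2 scene zmax 0.066 ((599.8759155273438, -314.09033203125), (49.92272186279297, 24.969919204711914), 68.4135971069336) 212
b1 top zmax 0.068 ((416.8296203613281, 307.04693603515625), (30.70109748840332, 47.6
[... 722 characters left out ...]
1), (38.54715347290039, 64.62596130371094), 61.97105407714844) 390
tape scene zmax 0.064 ((487.18804931640625, -457.46270751953125), (36.348609924316406, 65.56651306152344), 64.0967025756836) 273
green top zmax 0.068 ((709.4496459960938, 308.8206787109375), (47.82804870605469, 31.075777053833008), 19.3342227935791) 205
green scene zmax 0.067 ((711.4447631835938, 305.39849853515625), (48.205711364746094, 26.7734375), 17.079103469848633) 231
teal top zmax 0.069 ((280.94183349609375, -316.99090576171875), (26.140037536621094, 48.594234466552734), 47.93910217285156) 222
teal scene zmax 0.066 ((283.3023986816406, -320.9078063964844), (25.525836944580078, 49.03309631347656), 44.62308120727539) 132
```

View pics/crop0.png

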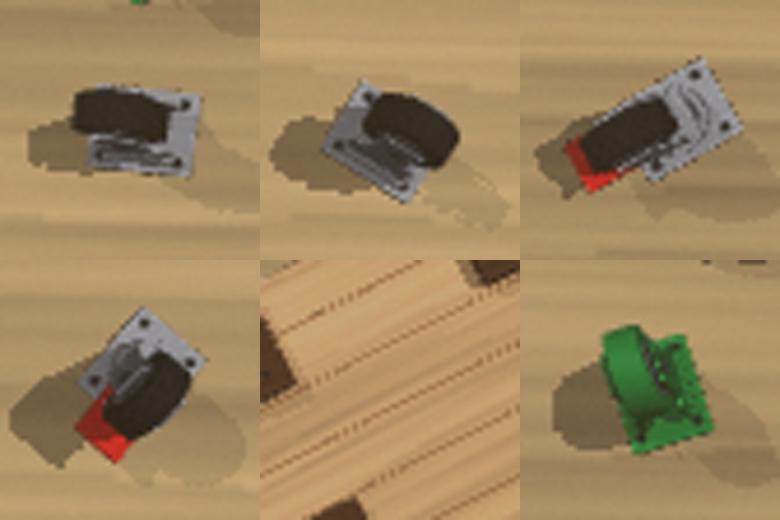

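Choices confirmed: both rigid ones have black wheels and no pedal, both brakes have a black wheel and a red pedal. The deck yaw is about -61.5°. I'm moving to look at rigid_2 first.

```bash
cat >> h.py <<'E'
from scipy.spatial.transform import Rotation as R
def toolT():
    s=observe(); T=np.eye(4); T[:3,:3]=R.from_euler('xyz',s['tool_rot']).as_matrix(); T[:3,3]=s['tool_pos']; return T
def go(x,y,z,yawdeg):
    "turn (deg about tool z) to do first, then shift (mm) in the turned tool frame"
    T=toolT(); cur=np.degrees(np.arctan2(T[1,0],T[0,0])); a=np.radians(yawdeg)
    d=(np.array([x,y,z])-T[:3,3])*1000; turn=(cur-yawdeg+180)%360-180
    print('cur',(T[:3,3]*1000).round(1),round(cur,1),'turn %.1f | tx %.1f ty %.1f tz %.1f'%(turn,d[0]*np.cos(a)+d[1]*np.sin(a),d[0]*np.sin(a)-d[1]*np.cos(a),-d[2]))
E
python3 - <<'E'
from h import *
go(.598,-.312,.17,58)
E
```

```text
cur [ 214.4 -478.9  226.2] 24.1 turn -33.9 | tx 344.8 ty 236.9 tz 56.2
```

Request:
{"fn": "jog_arm", "kwargs": {"rows": [70,0,0,0,-8.5,70,0,0,0,-8.5,70,0,0,0,-8.5,70,0,0,0,-8.5,70,34.5,23.7,0,0,70,34.5,23.7,0,0,70,34.5,23.7,0,0,70,34.5,23.7,0,0,70,34.5,23.7,0,0,70,34.5,23.7,0,0,70,34.5,23.7,10,0,70,34.5,23.7,15,0,70,34.5,23.7,15,0,70,34.5,23.7,16,0,70,0,0,0,0,70,0,0,0,0,70,0,0,0,0], "grip_force": 25}}

```text
time: 1.85
tool_pos: [0.5974, -0.3121, 0.171]
tool_rot: [3.141, 0.0, 1.014]
contact_force: [0.6, 0.1, 0.4]
opening: 0.0698
```

```bash
cat >> h.py <<'E'
def look(tag):
    T=toolT(); i=camera_info('wrist'); p,d=read_camera('wrist'); TC=T@i['tool_from_camera']
    np.savez('pics/%s.npz'%tag,p=p,d=d,TC=TC); return p,cloud(i,d,TC),TC,i
E
python3 - <<'E'
from h import *
go(.598,-.312,.17,58)
p,P,TC,i=look('w_r2'); save('w_r2.png',p); print(P[200,320],np.nanmax(P[150:250,250:400,2]))
E
```

```text
cur [ 597.4 -312.1  171. ] 58.1 turn 0.1 | tx 0.4 ty 0.5 tz 1.0
[ 0.59555612 -0.31011712  0.06606742] 0.18550542609168963
```

View pics/w_r2.png

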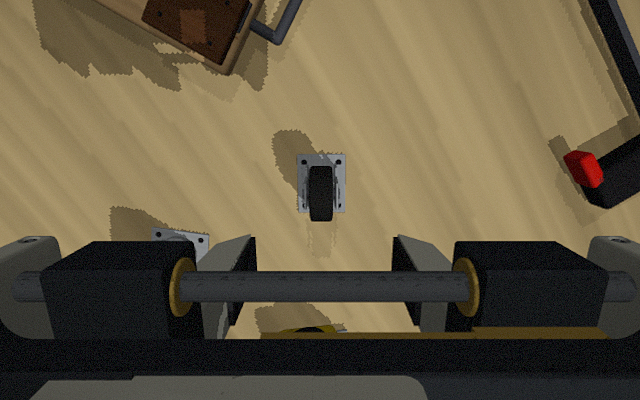

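The wrist view shows rigid_2 at (321,185), its wheel vertical in the picture and its plate corners visible at about (298,153) to (345,212).

```bash
cat >> h.py <<'E'
def measure(tag,c,win=60,red=False):
    "c: (u,v) near caster; gives plate rect (mm) and wheel-top rect"
    p,P,TC,i=look(tag); hsv=cv2.cvtColor(p,cv2.COLOR_RGB2HSV)
    u,v=c; w=np.zeros(p.shape[:2],bool); w[max(0,v-win):v+win,u-win:u+win]=1
    z=P[...,2]
    m=w&(hsv[...,1]<60)&(p.sum(2)>180)&(np.abs(z-.003)<.006)
    m=cv2.morphologyEx(m.astype(np.uint8),cv2.MORPH_OPEN,np.ones((2,2)))
    n,l,st,_=cv2.connectedComponentsWithStats(m); k=[j for j in range(1,n) if st[j,4]>15]
    vv,uu=np.nonzero(np.isin(l,k)); q=onplane(i,np.c_[uu,vv],TC,.003)
    print(tag,'plate',cv2.minAreaRect((q[:,:2]*1000).astype(np.float32)),'z med %.4f n %d'%(np.median(z[vv,uu]),len(uu)))
    h=w&(z>.048)&(z<.075); g=P[h]
    r=cv2.minAreaRect((g[:,:2]*1000).astype(np.float32)); print(' wheel',r,'ztop %.4f'%np.percentile(g[:,2],98))
    t=w&(z>.062)&(z<.075); a=P[t][:,:2]; m_=a.mean(0); ev=np.linalg.eigh(np.cov((a-m_).T))[1][:,1]
    print(' crown',(m_*1000).round(1),'axis',round(np.degrees(np.arctan2(ev[1],ev[0]))%180,1),len(a))
    vis=p.copy(); vis[vv,uu]=(255,0,255); return vis
E
python3 - <<'E'
from h import *
measure('m_r2',(321,185),45)
E
```

```text
m_r2 plate ((596.2135620117188, -311.479736328125), (59.4908447265625, 47.68852615356445), 58.01350021362305) z med nan n 1171
 wheel ((595.107177734375, -310.7152099609375), (47.88029479980469, 29.426406860351562), 58.374671936035156) ztop 0.0667
 crown [ 595.8 -310. ] axis 58.2 743
```

The plate rectangle is 59.5 x 47.7 mm, matching the given 60 x 48. Wheel and plate centres agree, and the top height is 66.7 mm. Grasping now.

Request:
{"fn": "jog_arm", "kwargs": {"rows": [70,0,-1.5,40,0,70,0,0,40,0,70,0,0,40,0,70,0,0,20,0,70,0,0,14,0,70,0,0,0,0,15,0,0,0,0,15,0,0,0,0,15,0,0,0,0,15,0,0,0,0,15,0,0,0,0,15,0,0,0,0,15,0,0,0,0], "grip_force": 25}}

```text
time: 3.25
tool_pos: [0.5967, -0.3106, 0.0171]
tool_rot: [3.141, 0.0, 1.014]
contact_force: [-2.7, 0.4, 2.5]
opening: 0.0302
```

```bash
python3 - <<'E'
from h import *
go(.609,.100,.14,118.5)
E
```

```text
cur [ 596.7 -310.6   17.1] 58.1 turn -60.4 | tx 355.0 ty 206.7 tz -122.9
```

Request:
{"fn": "jog_arm", "kwargs": {"rows": [15,0,0,-10,0,15,0,0,-33,0,15,0,0,-35,0,15,0,0,-35,0,15,0,0,-35,-8.5,15,0,0,-35,-8.5,15,0,0,0,-8.5,15,0,0,0,-8.5,15,0,0,0,-8.5,15,0,0,0,-8.5,15,0,0,0,-8.5,15,32,18,0,-0.9,15,32,18,0,0,15,32,18,0,0,15,32,18,0,0,15,32,18,0,0,15,32,18,0,0,15,32,18,0,0,15,34,17,0,0,15,0,0,0,0]}}

```text
time: 5.25
tool_pos: [0.5993, -0.0111, 0.2003]
tool_rot: [3.141, -0.001, 2.073]
contact_force: [-0.6, -1.0, -1.2]
opening: 0.03
```

Request:
{"fn": "jog_arm", "kwargs": {"rows": [15,0,0,0,0,15,0,0,0,0]}}

```text
time: 5.45
tool_pos: [0.5999, -0.0166, 0.1999]
tool_rot: [-3.142, 0.001, 2.068]
contact_force: [0.1, -0.9, -1.4]
opening: 0.03
```

```bash
python3 - <<'E'
from h import *
go(.599,-.015,.2,118.5)
p,P,TC,i=look('w_deck'); save('w_deck.png',p)
E
```

```text
cur [599.9 -16.6 199.9] 118.5 turn -0.0 | tx 1.8 ty 0.0 tz -0.1
```

View pics/w_deck.png

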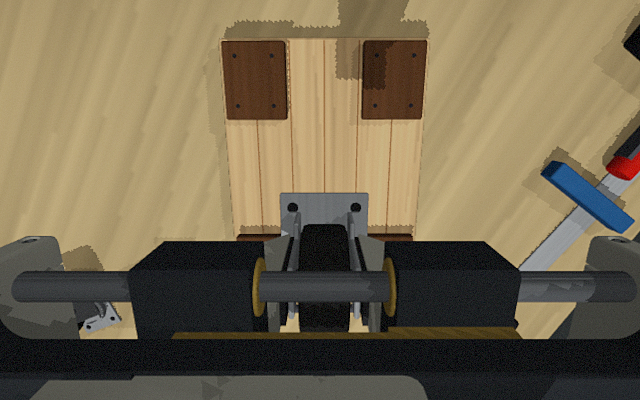

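The wrist view over the deck shows the plain-end blocks at (255,80) = p2 and (394,80) = p1, with the caster held square in the jaws. I'll measure the blocks and the held plate.

```bash
cat >> h.py <<'E'
def blocks(tag,pts,zt=.030,win=55):
    z=np.load('pics/%s.npz'%tag); p,TC=z['p'],z['TC']; i=camera_info('wrist'); P=cloud(i,z['d'],TC)
    hsv=cv2.cvtColor(p,cv2.COLOR_RGB2HSV)
    for u,v in pts:
        m=np.zeros(p.shape[:2],np.uint8); s=np.s_[max(0,v-win):v+win,u-win:u+win]
        m[s]=((p[s].sum(2)<230)&(hsv[s][...,1]>90)&((hsv[s][...,0]<25)|(hsv[s][...,0]>170)))*255
        m=cv2.morphologyEx(m,cv2.MORPH_CLOSE,np.ones((5,5)))
        c=max(cv2.findContours(m,0,1)[0],key=cv2.contourArea)[:,0]
        print((u,v),cv2.minAreaRect((onplane(i,c,TC,zt)[:,:2]*1000).astype(np.float32)),'z %.4f'%np.nanmedian(P[m>0][:,2]))
E
python3 - <<'E'
from h import *
blocks('w_deck',[(255,80),(394,80)])
z=np.load('pics/w_deck.npz');i=camera_info('wrist');P=cloud(i,z['d'],z['TC'])
T=toolT(); q=onplane(i,[(280,194),(369,194)],z['TC'],.186); print('plate front edge in tool mm',((q-T[:3,3])@T[:3,:3]*1000).round(1), P[205,325])
E
```

```text
(255, 80) ((498.3750305175781, 38.28203201293945), (58.105224609375, 68.27149963378906), 28.462427139282227) z 0.0293
(394, 80) ((608.4904174804688, 98.96868896484375), (61.93325424194336, 68.16100311279297), 28.46263885498047) z 0.0292
plate front edge in tool mm [[ 28.5 -22.4  13.8]
 [ 28.5  24.9  13.8]] [0.5904814  0.00353086 0.18603771]
```

```bash
python3 - <<'E'
from h import *
go(.6095,.1005,.06,118.5)
E
```

```text
cur [599.9 -16.9 199.8] 118.4 turn -0.1 | tx 98.6 ty 64.5 tz 139.8
```

Request:
{"fn": "jog_arm", "kwargs": {"rows": [15,33,21.5,0,0,15,33,21.5,0,0,15,32.6,21.5,20,0,15,0,0,35,0,15,0,0,35,0,15,0,0,30,0,15,0,0,19.8,0,15,0,0,0,0,15,0,0,0,0]}}

```text
time: 6.4
tool_pos: [0.61, 0.1007, 0.0603]
tool_rot: [3.141, 0.0, 2.067]
contact_force: [-0.4, 0.7, -1.4]
opening: 0.0298
```

```bash
python3 - <<'E'
from h import *
go(.6095,.1005,.047,118.5)
p,P,TC,i=look('w_p1'); save('w_p1.png',p[100:400,140:500])
E
```

```text
cur [610.  100.7  60.3] 118.4 turn -0.1 | tx 0.1 ty -0.5 tz 13.3
```

View pics/w_p1.png

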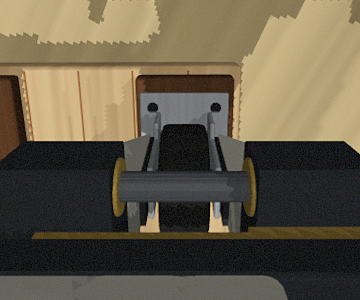

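The plate sits evenly inside the block's outline (margins of about 5 and 4 px), so I'm setting it down.

Request:
{"fn": "jog_arm", "kwargs": {"rows": [15,0,0,8,0,15,0,0,4,0,15,0,0,1,0,15,0,0,0,0,60,0,0,0,0,60,0,0,0,0,60,0,0,0,0,60,0,0,0,0,60,0,0,-15,0,60,0,0,-25,0,60,0,0,-40,0,60,0,0,-40,0,60,0,0,-13,0]}}

```text
time: 7.75
tool_pos: [0.6114, 0.1018, 0.1848]
tool_rot: [3.135, 0.003, 2.068]
contact_force: [0.2, 0.5, 0.3]
opening: 0.0602
```

```bash
python3 - <<'E'
from h import *
go(.601,.311,.18,85)
E
```

```text
cur [611.4 101.8 184.8] 118.5 turn 33.5 | tx 207.5 ty -28.5 tz 4.8
```

Request:
{"fn": "jog_arm", "kwargs": {"rows": [70,0,0,0,8.4,70,0,0,0,8.4,70,0,0,0,8.4,70,0,0,0,8.3,70,35,-5,0,0,70,35,-5,5,0,70,35,-5,5,0,70,35,-5,0,0,70,35,-5,0,0,70,32,-3.5,0,0,70,0,0,0,0,70,0,0,0,0,70,0,0,0,0]}}

```text
time: 9.05
tool_pos: [0.599, 0.3094, 0.1694]
tool_rot: [-3.141, 0.001, 1.483]
contact_force: [0.2, -0.4, 0.1]
opening: 0.0697
```

```bash
python3 - <<'E'
from h import *
go(.601,.311,.017,85)
v=measure('m_r1',(321,190),50); save('m_r1.png',v)
E
```

```text
cur [599.  309.4 169.4] 85.0 turn -0.0 | tx 1.8 ty 1.8 tz 152.4
m_r1 plate ((603.218505859375, 313.4055480957031), (58.732139587402344, 48.000728607177734), 84.96812438964844) z med nan n 1200
 wheel ((601.9142456054688, 314.4191589355469), (47.82521438598633, 29.15179443359375), 85.20907592773438) ztop 0.0666
 crown [602.2 315. ] axis 85.6 752
```

View pics/m_r1.png

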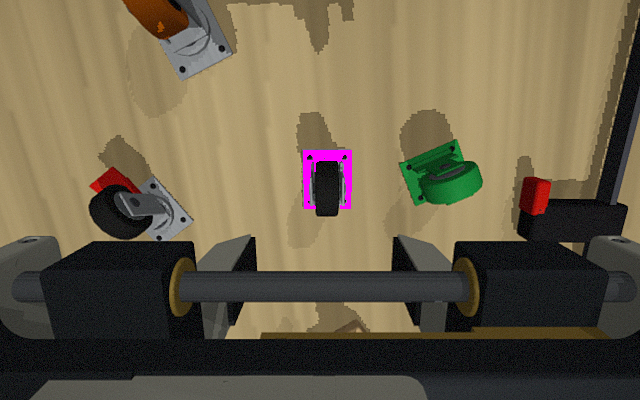

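The view shows r1 with its plate fully masked at (327,180), the green decoy well clear to the right, and brake_1 to the left.

Request:
{"fn": "jog_arm", "kwargs": {"rows": [56,4.9,3.4,30,0,56,0,0,40,0,56,0,0,40,0,56,0,0,28,0,56,0,0,14.4,0,56,0,0,0,0,15,0,0,0,0,15,0,0,0,0,15,0,0,0,0,15,0,0,0,0,15,0,0,0,0,15,0,0,0,0]}}

```text
time: 10.3
tool_pos: [0.6031, 0.3153, 0.0189]
tool_rot: [3.14, -0.001, 1.484]
contact_force: [-1.8, -0.5, 6.4]
opening: 0.03
```

```bash
python3 - <<'E'
from h import *
go(.4974,.0382,.15,118.5)
E
```

```text
cur [603.1 315.3  18.9] 85.0 turn -33.5 | tx -193.0 ty -225.1 tz -131.1
```

Request:
{"fn": "jog_arm", "kwargs": {"rows": [15,0,0,-10,0,15,0,0,-30,0,15,0,0,-35,0,15,0,0,-35,0,15,0,0,-21,-8.4,15,0,0,0,-8.4,15,0,0,0,-8.4,15,0,0,0,-8.3,15,-24,-28,0,0,15,-24,-28,0,0,15,-24,-28,0,0,15,-24,-28,0,0,15,-24,-28,0,0,15,-24,-28,0,0,15,-24,-28,0,0,15,-24,-29,0,0,15,0,0,0,0,15,0,0,0,0]}}

```text
time: 12.1
tool_pos: [0.4969, 0.0383, 0.1491]
tool_rot: [3.141, 0.0, 2.066]
contact_force: [-0.7, 0.9, -1.7]
opening: 0.0301
```

Request:
{"fn": "jog_arm", "kwargs": {"rows": [15,0,0,0,0,15,0,0,0,0]}}

```text
time: 12.3
tool_pos: [0.4971, 0.0398, 0.1485]
tool_rot: [3.141, 0.0, 2.07]
contact_force: [0.3, -0.3, -1.5]
opening: 0.03
```

```bash
python3 - <<'E'
from h import *
go(.4974,.0382,.062,118.5)
p,P,TC,i=look('w_p2'); save('w_p2.png',p)
T=toolT(); s=np.s_[175:240,250:400]; Q=(P[s].reshape(-1,3)-T[:3,3])@T[:3,:3]*1000
k=(Q[:,2]>5)&(Q[:,2]<20)&(np.abs(Q[:,1])<35); q=Q[k]; print('plate in tool: xmax %.1f y %.1f..%.1f z %.1f'%(np.percentile(q[:,0],99),*np.percentile(q[:,1],[1,99]),np.median(q[:,2])))
E
```

```text
cur [497.1  39.8 148.5] 118.6 turn 0.1 | tx -1.5 ty -0.5 tz 86.5
plate in tool: xmax 28.3 y -22.9..24.2 z 16.4
```

View pics/w_p2.png

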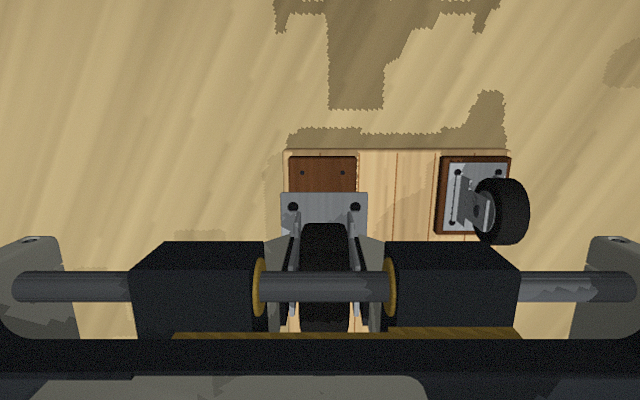

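The view shows r2 seated on p1, and the held r1 behind p2 at (322,172). I'm setting r1 down with TCP z at about 49 mm, since it was gripped 19 mm up.

Request:
{"fn": "jog_arm", "kwargs": {"rows": [15,-0.7,-0.5,30,0,15,0,0,35,0,15,0,0,20,0,15,0,0,8,0,15,0,0,4,0,15,0,0,2,0,15,0,0,0,0,60,0,0,0,0,60,0,0,0,0,60,0,0,0,0,60,0,0,0,0,60,0,0,-15,0,60,0,0,-25,0,60,0,0,-40,0,60,0,0,-41,0,60,0,0,0,0]}}

```text
time: 13.95
tool_pos: [0.4997, 0.0378, 0.1759]
tool_rot: [3.133, 0.006, 2.068]
contact_force: [1.3, -0.7, -1.3]
opening: 0.06
```

```bash
python3 - <<'E'
from h import *
go(.417,.302,.17,122.5)
E
```

```text
cur [499.7  37.8 175.9] 118.5 turn -4.0 | tx 267.2 ty 72.2 tz 5.9
```

Request:
{"fn": "jog_arm", "kwargs": {"rows": [64,33,9,0,-4,64,33,9,0,0,64,33,9,0,0,64,33,9,0,0,64,33,9,0,0,64,33,9,0,0,64,33,9,0,0,64,34,9,0,0,64,0,0,0,0,64,0,0,0,0,64,0,0,0,0]}}

```text
time: 15.05
tool_pos: [0.4173, 0.3, 0.1701]
tool_rot: [-3.141, 0.0, 2.138]
contact_force: [0.6, 0.3, 0.0]
opening: 0.0642
```

```bash
python3 - <<'E'
from h import *
v=measure('m_b1',(321,190),55); save('m_b1.png',v)
go(.419,.3016,.017,122.5)
E
```

```text
m_b1 plate ((427.0999755859375, 294.86138916015625), (47.788211822509766, 59.81098175048828), 31.59741973876953) z med nan n 999
 wheel ((416.80078125, 308.54766845703125), (29.079980850219727, 47.402339935302734), 32.46817398071289) ztop 0.0668
 crown [416.9 309. ] axis 120.3 755
cur [417.5 299.8 170.2] 122.4 turn -0.1 | tx 0.7 ty 2.2 tz 153.2
```

View pics/m_b1.png

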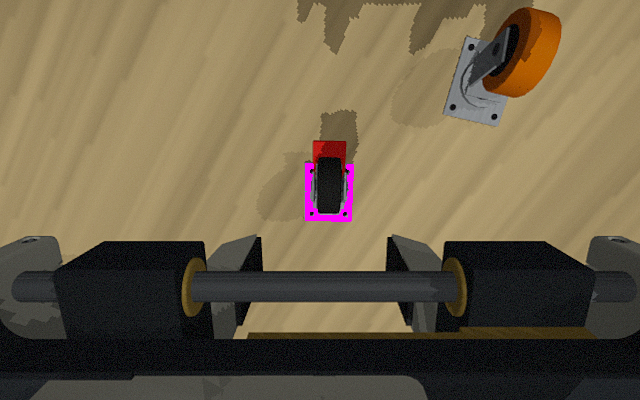

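b1's plate is masked cleanly (59.8 x 47.8 mm) with the pedal facing up the picture. The orange caster is clear of it at upper right.

Request:
{"fn": "jog_arm", "kwargs": {"rows": [60,3.2,4.9,30,0.7,60,0,0,40,0,60,0,0,40,0,60,0,0,28,0,60,0,0,14,0,60,0,0,0,0,15,0,0,0,0,15,0,0,0,0,15,0,0,0,0,15,0,0,0,0,15,0,0,0,0,15,0,0,0,0]}}

```text
time: 16.3
tool_pos: [0.4197, 0.3062, 0.0192]
tool_rot: [3.141, 0.0, 2.126]
contact_force: [-0.4, -2.2, 5.9]
opening: 0.0299
```

```bash
python3 - <<'E'
from h import *
go(.599,-.015,.2,118.5); a=np.radians(118.5); u=np.array([np.cos(a),np.sin(a)])
for b in [(701.5,-67.8),(588.2,-128.7)]: print(np.array(b)+12*u)
go(.583,-.1181,.2,118.5)
E
```

```text
cur [419.7 306.2  19.2] 121.8 turn 3.3 | tx -367.8 ty 4.3 tz -180.8
[695.77409488 -57.25419465]
[ 582.47409488 -118.15419465]
cur [419.7 306.2  19.2] 121.8 turn 3.3 | tx -450.7 ty -59.0 tz -180.8
```

Request:
{"fn": "jog_arm", "kwargs": {"rows": [15,0,0,-10,0,15,0,0,-35,0,15,0,0,-40,0,15,0,0,-40,3.3,15,0,0,-40,0,15,-40,0.4,-16,0,15,-40,0.4,0,0,15,-40,0.4,0,0,15,-40,0.4,0,0,15,-40,0.4,0,0,15,-40,0.4,0,0,15,-40,0.4,0,0,15,-40,0.4,0,0,15,-40,0.4,0,0,15,-40,0.4,0,0,15,-40,0.4,0,0,15,-40,0.4,0,0,15,-40,0.4,0,0,15,-37,0,0,0,15,0,0,0,0]}}

```text
time: 18.3
tool_pos: [0.6906, -0.1857, 0.1982]
tool_rot: [-3.141, 0.001, 2.064]
contact_force: [-1.1, -0.2, -1.4]
opening: 0.0301
```

Request:
{"fn": "jog_arm", "kwargs": {"rows": [15,0,0,0,0,15,0,0,0,0,15,0,0,0,0]}}

```text
time: 18.6
tool_pos: [0.6899, -0.1794, 0.2001]
tool_rot: [3.141, -0.0, 2.07]
contact_force: [0.2, 0.2, -1.8]
opening: 0.0299
```

```bash
cat >> h.py <<'E'
def held(P):
    T=toolT(); s=np.s_[150:240,240:410]; Q=(P[s].reshape(-1,3)-T[:3,3])@T[:3,:3]*1000
    q=Q[(Q[:,2]>8)&(Q[:,2]<21)&(np.abs(Q[:,1])<35)]; print('plate in tool: xmax %.1f y %.1f..%.1f z %.1f n %d'%(np.percentile(q[:,0],99),*np.percentile(q[:,1],[1,99]),np.median(q[:,2]),len(q)))
E
python3 - <<'E'
from h import *
p,P,TC,i=look('w_h'); save('w_h.png',p); held(P)
go(.6957,-.0572,.1,118.5)
E
```

```text
plate in tool: xmax 17.5 y -23.2..24.4 z 17.0 n 585
cur [ 690.  -179.5  200.2] 118.6 turn 0.1 | tx 104.8 ty 63.4 tz 100.2
```

View pics/w_h.png

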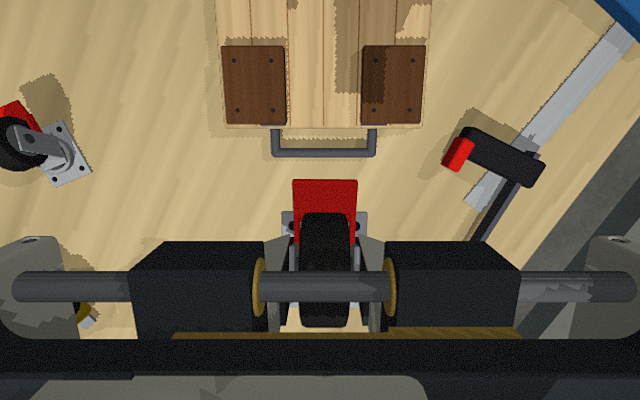

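The handle end is in view: h2 at (253,85) left, h1 at (392,85) right, and the steel bow below them. The held b1 shows its pedal up.

```bash
python3 - <<'E'
from h import *
blocks('w_h',[(253,85),(392,85)],win=48)
E
```

```text
(253, 85) ((587.728271484375, -125.57843780517578), (57.895748138427734, 74.53575897216797), 28.583410263061523) z 0.0294
(392, 85) ((698.1918334960938, -64.91546630859375), (61.586875915527344, 75.38033294677734), 28.622900009155273) z 0.0293
```

```bash
python3 - <<'E'
from h import *
go(.6946,-.0557,.064,118.5)
E
```

```text
cur [ 690.  -179.5  200.2] 118.6 turn 0.1 | tx 106.6 ty 63.1 tz 136.2
```

Request:
{"fn": "jog_arm", "kwargs": {"rows": [15,35,21,0,0,15,35,21,0,0,15,36.6,21.1,10,0,15,0,0,35,0,15,0,0,35,0,15,0,0,35,0,15,0,0,21,0,15,0,0,0,0,15,0,0,0,0]}}

```text
time: 19.55
tool_pos: [0.695, -0.0566, 0.0645]
tool_rot: [3.141, 0.001, 2.069]
contact_force: [0.3, -0.5, -1.7]
opening: 0.0302
```

```bash
python3 - <<'E'
from h import *
p,P,TC,i=look('w_h1'); save('w_h1.png',cv2.resize(p[110:260,220:420],(800,600),interpolation=2)); held(P)
go(.6946,-.0557,.0495,118.5)
T=toolT()
for uv in [(280,200),(280,150)]: print(P[uv[1],uv[0]])
E
```

```text
plate in tool: xmax 18.0 y -23.7..23.8 z 18.0 n 581
cur [695.7 -56.8  65.6] 118.5 turn 0.0 | tx 1.5 ty -0.4 tz 16.1
[ 0.66335988 -0.05210068  0.02905422]
[ 0.64923004 -0.0274851   0.01595593]
```

View pics/w_h1.png

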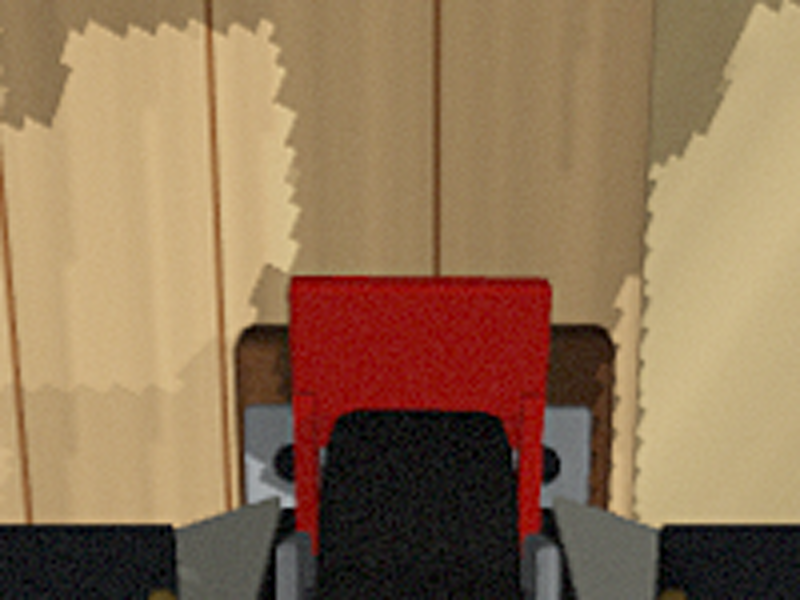

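```bash
cat >> h.py <<'E'
def margins(tag,bl,br,bv,vrow,pl,pr,pv,zp):
    "block left/right col, front row; plate same; returns plate centre minus block centre in tool mm"
    z=np.load('pics/%s.npz'%tag); i=camera_info('wrist'); T=toolT()
    f=lambda uv,h:((onplane(i,uv,z['TC'],h)-T[:3,3])@T[:3,:3]*1000)
    b=f([(bl,vrow),(br,vrow),((bl+br)/2,bv)],.030); q=f([(pl,vrow),(pr,vrow),((pl+pr)/2,pv)],zp)
    print('widths',b[1,1]-b[0,1],q[1,1]-q[0,1],'dy',q[:2,1].mean()-b[:2,1].mean(),'dx',(q[2,0]-30)-(b[2,0]-35),'plate front in tool',q[2,0])
E
python3 - <<'E'
from h import *
margins('w_h1',279.2,373,191.2,217,281,367.7,211.5,.048)
E
```

```text
widths 56.95659715363452 47.70275479442513 dy -1.0601985722595764 dx -2.052418409255104 plate front in tool 18.298537135636483
```

The plate is within 2 mm of the block's centre. I'll correct by +2 and +1 mm and set it down.

Request:
{"fn": "jog_arm", "kwargs": {"rows": [15,2,1,8,0,15,0,0,4,0,15,0,0,3.5,0,15,0,0,0,0,15,0,0,0,0,60,0,0,0,0,60,0,0,0,0,60,0,0,0,0,60,0,0,0,0,60,0,0,-15,0,60,0,0,-25,0,60,0,0,-40,0,60,0,0,-40,0,60,0,0,0,0,60,0,0,0,0]}}

```text
time: 21.1
tool_pos: [0.6952, -0.0549, 0.1703]
tool_rot: [3.139, 0.002, 2.068]
contact_force: [0.5, 0.4, -1.2]
opening: 0.06
```

```bash
python3 - <<'E'
from h import *
# b2: wheel ~ (418,-283), yaw ~137 -> grip point 4 mm back along x
go(.421,-.2855,.17,137)
E
```

```text
cur [695.2 -54.9 170.3] 118.5 turn -18.5 | tx 43.3 ty -355.6 tz 0.3
```

Request:
{"fn": "jog_arm", "kwargs": {"rows": [64,0,0,0,-8.5,64,0,0,0,-8.5,64,0,0,0,-1.5,64,4.8,-39.5,0,0,64,4.8,-39.5,0,0,64,4.8,-39.5,0,0,64,4.8,-39.5,0,0,64,4.8,-39.5,0,0,64,4.8,-39.5,0,0,64,4.8,-39.5,0,0,64,4.8,-39.5,0,0,64,4.8,-39.5,0,0,64,0,0,0,0,64,0,0,0,0,64,0,0,0,0]}}

```text
time: 22.6
tool_pos: [0.4211, -0.2848, 0.1677]
tool_rot: [3.141, -0.0, 2.39]
contact_force: [0.6, -0.2, -0.0]
opening: 0.0642
```

```bash
python3 - <<'E'
from h import *
v=measure('m_b2',(321,190),55); save('m_b2.png',v)
go(.421,-.2855,.017,137)
E
```

```text
m_b2 plate ((429.1347961425781, -293.2710266113281), (48.03715133666992, 59.88523864746094), 49.47667694091797) z med nan n 975
 wheel ((415.103515625, -283.1699523925781), (29.74610710144043, 47.041263580322266), 47.778343200683594) ztop 0.0668
 crown [ 415.2 -282.8] axis 140.7 764
cur [ 421.3 -284.6  167.8] 137.0 turn 0.0 | tx -0.4 ty -0.9 tz 150.8
```

View pics/m_b2.png

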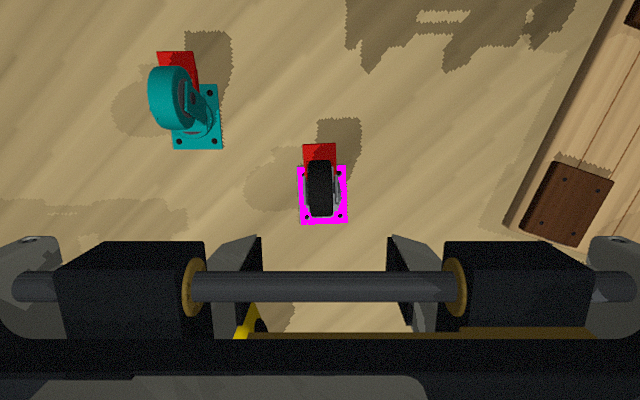

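b2 is masked cleanly at (322,190), yaw about 139°. The turquoise decoy at (190,110) is clear of it. Grasping.

Request:
{"fn": "jog_arm", "kwargs": {"rows": [60,0.8,-1.9,30,-2,60,0,0,40,0,60,0,0,40,0,60,0,0,28,0,60,0,0,12,0,60,0,0,0,0,15,0,0,0,0,15,0,0,0,0,15,0,0,0,0,15,0,0,0,0,15,0,0,0,0,15,0,0,0,0]}}

```text
time: 23.85
tool_pos: [0.419, -0.2866, 0.0188]
tool_rot: [-3.142, 0.001, 2.426]
contact_force: [-0.4, 1.2, 6.5]
opening: 0.0293
```

```bash
python3 - <<'E'
from h import *
go(.5821,-.1169,.13,118.5)
E
```

```text
cur [ 419.  -286.6   18.8] 139.0 turn 20.5 | tx 71.3 ty 224.3 tz -111.2
```

Request:
{"fn": "jog_arm", "kwargs": {"rows": [15,0,0,-10,0,15,0,0,-35,0,15,0,0,-40,8.5,15,0,0,-26,8.5,15,0,0,0,3.5,15,10.2,32,0,0,15,10.2,32,0,0,15,10.2,32,0,0,15,10.2,32,0,0,15,10.2,32,0,0,15,10.2,32,0,0,15,10.2,32,0,0,15,0,0,35,0,15,0,0,30,0,15,0,0,0,0,15,0,0,0,0,15,0,0,0,0]}}

```text
time: 25.55
tool_pos: [0.5825, -0.1172, 0.0659]
tool_rot: [3.14, 0.002, 2.068]
contact_force: [0.9, -0.7, -1.6]
opening: 0.0295
```

```bash
python3 - <<'E'
from h import *
p,P,TC,i=look('w_h2'); save('w_h2.png',cv2.resize(p[110:260,220:420],(800,600),interpolation=2)); held(P)
go(.5821,-.1169,.0495,118.5)
E
```

```text
plate in tool: xmax 19.0 y -23.3..24.2 z 16.7 n 640
cur [ 582.5 -117.2   66. ] 118.5 turn -0.0 | tx 0.5 ty -0.2 tz 16.5
```

View pics/w_h2.png

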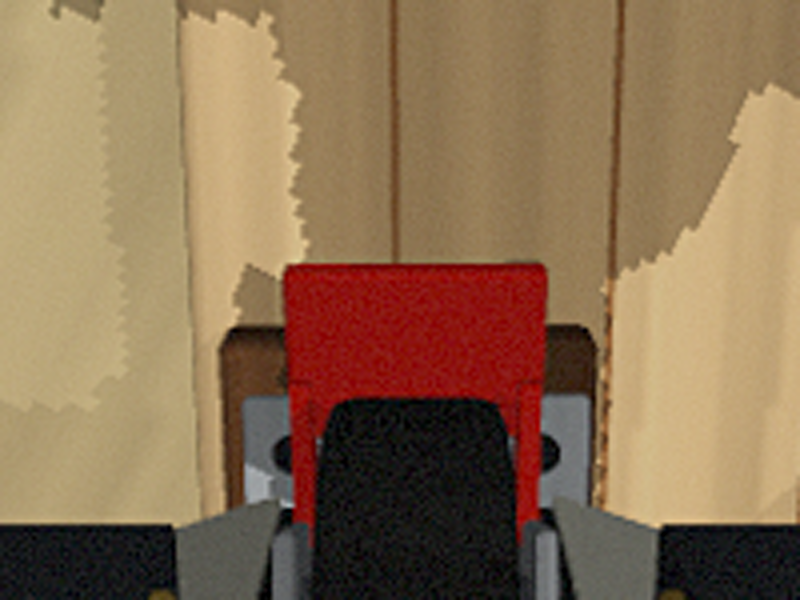

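```bash
python3 - <<'E'
from h import *
margins('w_h2',276,369.2,191.2,217,281,367.5,208.8,.048)
E
```

```text
widths 57.013157124992034 47.98185215952137 dy 0.9912581819072912 dx -0.5708522287461228 plate front in tool 18.904665945567157
```

Request:
{"fn": "jog_arm", "kwargs": {"rows": [15,0.5,-1,8,0,15,0,0,5,0,15,0,0,3.5,0,15,0,0,0,0,15,0,0,0,0,60,0,0,0,0,60,0,0,0,0,60,0,0,0,0,60,0,0,0,0,60,0,0,-15,0,60,0,0,-25,0,60,0,0,-40,0,60,0,0,-40,0,60,-40,0,-30,0,60,-40,0,-30,0,60,-40,0,-20,0,60,0,0,0,0,60,0,0,0,0]}}

```text
time: 27.4
tool_pos: [0.6375, -0.2226, 0.2467]
tool_rot: [-3.141, -0.001, 2.067]
contact_force: [0.5, -0.1, -0.1]
opening: 0.0602
```

```bash
python3 - <<'E'
from h import *
p,P,TC,i=look('w_fin'); save('w_fin.png',p)
q,d=read_camera('top'); np.savez('pics/top1.npz',p=q,d=d); save('top1.png',cv2.resize(q[60:260,180:500],(800,500),interpolation=2)); go(0,0,0,118.5)
E
```

```text
cur [ 636.9 -220.9  246.1] 118.5 turn 0.0 | tx 498.1 ty -454.3 tz 246.1
```

View pics/w_fin.png

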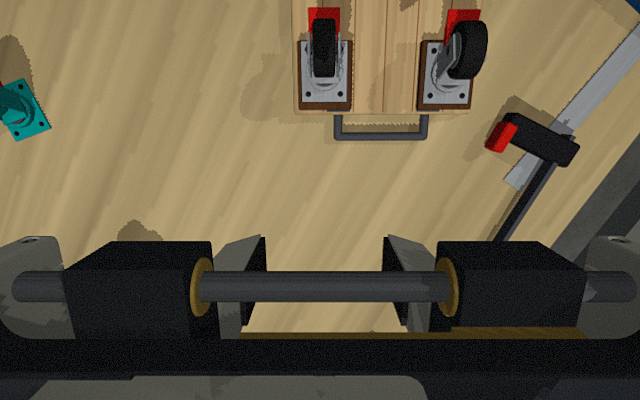

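The final wrist view shows both brakes square on the handle blocks, at (325,75) and (445,75), with a somewhat bigger margin on the handle side. I'll go over the deck, higher up, to measure all four plates against the blocks.

```bash
python3 - <<'E'
from h import *
go(.61,-.04,.33,118.5)
E
```

```text
cur [ 636.9 -220.9  246.1] 118.5 turn 0.0 | tx 171.8 ty 62.7 tz -83.9
```

Request:
{"fn": "jog_arm", "kwargs": {"rows": [60,0,0,-28,0,60,0,0,-28,0,60,0,0,-28,0,60,29,10.5,0,0,60,29,10.5,0,0,60,29,10.5,0,0,60,29,10.5,0,0,60,29,10.5,0,0,60,27,10,0,0,60,0,0,0,0,60,0,0,0,0,60,0,0,0,0]}}

```text
time: 28.7
tool_pos: [0.6102, -0.0414, 0.3311]
tool_rot: [-3.141, -0.0, 2.068]
contact_force: [0.0, 0.2, -0.1]
opening: 0.06
```

```bash
python3 - <<'E'
from h import *
p,P,TC,i=look('w_all'); hsv=cv2.cvtColor(p,cv2.COLOR_RGB2HSV)
save('w_all.png',cv2.resize(p[0:250,190:450],(780,600) if 0 else (624,600),interpolation=2))
def chk(tag,name,c):
    z=np.load('pics/%s.npz'%tag);p=z['p'];P=cloud(i,z['d'],z['TC']);hsv=cv2.cvtColor(p,cv2.COLOR_RGB2HSV)
    pl=(hsv[...,1]<60)&(p.sum(2)>180)&(np.abs(P[...,2]-.033)<.006)
    near=np.linalg.norm(P[...,:2]-np.array(c)/1000,axis=2)<.055
    m=cv2.morphologyEx((pl&near).astype(np.uint8),cv2.MORPH_OPEN,np.ones((2,2)))
    v,u=np.nonzero(m); q=onplane(i,np.c_[u,v],z['TC'],.033)[:,:2]*1000
    b=near&(p.sum(2)<230)&(hsv[...,1]>90)&(hsv[...,0]<20)&(np.abs(P[...,2]-.030)<.006)
    m2=cv2.morphologyEx(b.astype(np.uint8),cv2.MORPH_OPEN,np.ones((2,2))); v,u=np.nonzero(m2); k=onplane(i,np.c_[u,v],z['TC'],.03)[:,:2]*1000
    a=np.radians(-61.5); A=np.array([[np.cos(a),-np.sin(a)],[np.sin(a),np.cos(a)]])
    e=lambda x:[np.percentile((x-c)@A,[.5,99.5],axis=0).round(1).tolist()]
    print(tag,name,'plate',cv2.minAreaRect(q.astype(np.float32)),'ext',e(q),'block ext',e(k),len(q),len(k))
for n,c in dict(h1=(700.5,-66.5),h2=(588,-127.7),p1=(610,99.8),p2=(497.4,38.2)).items():
    chk('w_all',n,c)
    if n[0]=='h': chk('w_fin',n,c)
E
```

```text
w_all h1 plate ((702.9534301757812, -65.94843292236328), (48.868370056152344, 58.30598449707031), 28.5090389251709) ext [[[-28.5, -21.9], [29.8, 26.7]]] block ext [[[-33.6, -26.3], [35.6, 30.9]]] 418 336
w_fin h1 plate ((702.0161743164062, -65.92027282714844), (48.422794342041016, 59.95222473144531), 28.4167537689209) ext [[[-29.8, -22.5], [30.2, 25.5]]] block ext [[[-32.2, -27.8], [36.4, 30.1]]] 1118 699
w_all h2 plate ((587.8907470703125, -125.92588806152344), (48.42338943481445, 59.97903823852539), 28.899703979492188) ext [[[-31.4, -23.4], [28.2, 25.1]]] block ext [[[-32.2, -26.9], [35.6, 30.0]]] 448 358
w_fin h2 plate ((587.3560180664062, -126.25501251220703), (48.327972412109375, 58.844974517822266), 28.41242218017578) ext [[[-31.0, -23.9], [27.9, 24.2]]] block ext [[[-31.5, -27.7], [36.1, 29.2]]] 1175 874
w_all p1 plate ((612.534912109375, 99.92135620117188), (48.64540100097656, 59.70586395263672), 28.491979598999023) ext [[[-28.8, -21.9], [31.0, 26.4]]] block ext [[[-32.8, -26.7], [35.8, 30.6]]] 729 546
w_all p2 plate ((500.7930603027344, 36.553165435791016), (48.50957489013672, 59.90331268310547), 28.484399795532227) ext [[[-26.9, -21.7], [33.0, 26.4]]] block ext [[[-32.0, -27.1], [35.4, 29.9]]] 733 536
```

View pics/w_all.png

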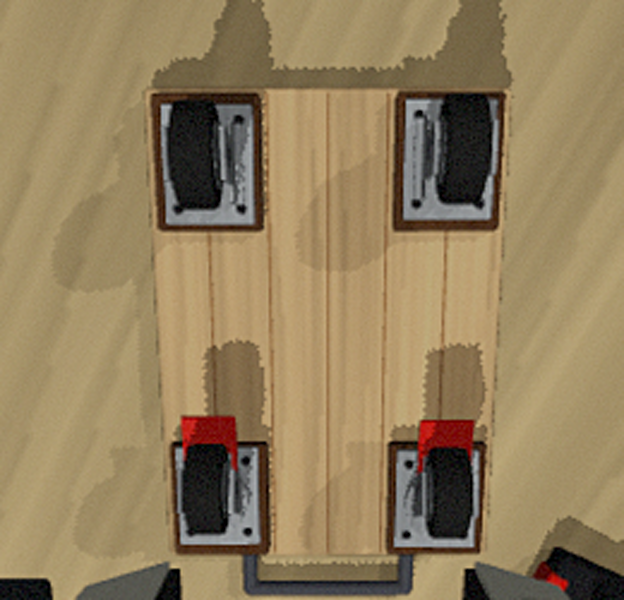

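All four plates are square and within about 4 mm of their block centres (worst is h2). Next a numeric check on the bystanders, then hand in.

```bash
python3 - <<'E'
from h import *
i=camera_info('top')
for f in ['top0','top1']:
    z=np.load('pics/%s.npz'%f); q=cloud(i,z['d'],i['extrinsics']).reshape(-1,3)
    for n,c in dict(odd=(.483,.472),tape=(.484,-.456)).items():
        h=q[(np.abs(q[:,:2]-c)<.055).all(1)&(q[:,2]>.02)]; print(f,n,(h[:,:2].mean(0)*1000).round(1))
print(observe()['time']); print(hand_in())
E
```

```text
top0 odd [482.4 466.6]
top0 tape [ 486.3 -450.9]
top1 odd [482.4 466.6]
top1 tape [nan nan]
28.75
the job is handed in; nothing more can be done
None<stdin>:6: RuntimeWarning: Mean of empty slice.
  ret = um.true_divide(
```

```bash
python3 - <<'E'
from h import *
save('top1f.png',np.load('pics/top1.npz')['p'])
E
```

```text
(no output)
```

View pics/top1f.png

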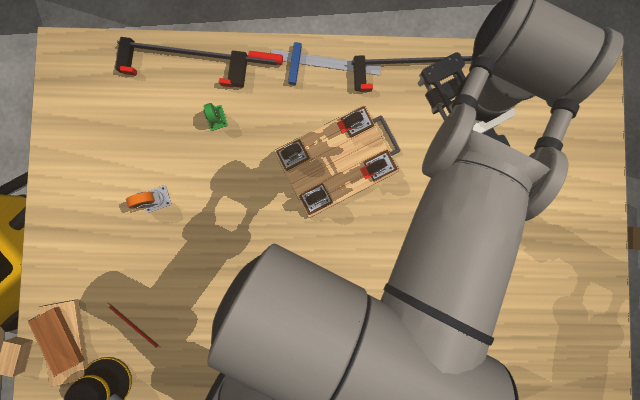

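All four casters are set on the dolly and the job is handed in at about 29 s. The two brakes are on the handle-end blocks and the two rigid ones on the plain-end blocks. Each was lowered onto its block before release.

- **Placement:** the last wrist measurement put every plate within about 4 mm of its block centre. The worst was h2, about 3.6 mm along the deck. Plates were square to the deck within about 0.01 rad and sitting at block height.
- **Orange caster:** its measured position did not change.
- **Tape measure:** the final check of it failed, because the arm hid it in the last top view. Its position after the job is not confirmed by a measurement. The arm was never worked near it.
- **Block positions:** the top and wrist cameras disagreed by 3–4 mm on the handle-end blocks. I corrected the two brakes by comparing plate and block edges directly just before setting them down.
- **Gripper height:** at three of the four picks the TCP read about 2 mm above the commanded height, so I set those down that much higher.

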